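Put returned brass fittings back into their stock bins

TASK

Four loose brass pipe fittings lie on the trade counter: a small elbow, a large elbow, a tee and a hexagon reducing bush. Put each back into the blue bin that already holds its own kind and size, setting it down gently (not dropped) the same way up as it lies now, flat on the bare floor of the bin in front of the stock. Leave the ball valve with the red handle and the green plastic socket lying where they are; the white roll of tape does not matter.

Things in the scene. Friction and masses are not known exactly. Their poses are not given: they have to be found in the camera images.
- small_elbow: small brass 90 degree pipe elbow lying flat, 27 mm high; two round legs with collars of 27 diameter. Square outline 43.5 x 43.5, origin under its centre, on the underside; z up. The legs' axes meet at (-8.25, -8.25) and run to +x and +y, ending in flat open faces at +21.75; the backs lie at -21.75. About 90 g (x 0.7 to 1.4)
- large_elbow: large brass 90 degree pipe elbow lying flat, 41 mm high; two round legs with collars of 41 diameter. Square outline 60.5 x 60.5, origin under its centre, on the underside; z up. The legs' axes meet at (-9.75, -9.75) and run to +x and +y, ending in flat open faces at +30.25; the backs lie at -30.25. About 250 g (x 0.7 to 1.4)
- tee: brass pipe tee lying flat, 27 mm high, collars of 27 diameter. Outline 56 (x) by 41.5 (y), origin under its centre, on the underside; z up. The straight run lies along x (ends at +-28, axis at y = -7.25, back at y = -20.75), the branch points to +y (axis at x = 0, flat open face at y = +20.75). About 120 g (x 0.7 to 1.4)
- bush: brass reducing bush standing on its hexagon: hexagon 38 mm across flats and 11 high (flats face +x, -x and every 60 degrees from there; 44 across corners), above it a round male thread of 33 diameter up to height 27, hole down the middle. Origin: centre of the underside; z up. About 100 g (x 0.7 to 1.4)
- bin_small_elbow: fixed blue bin, 185 (x) by 125 (y) mm; origin: centre of underside, z up; low front with white label to its -x. Walls, floor 3 thick. Front lip 32 high; sides slope from 32 at the front to 60 at x = +30 and on to the back. Rear half (x over +8) full of stock up to 60 high; bare floor (z = 3) from x = -89 to +8, 119 wide. Holds five small brass elbows (27 collars)
- bin_large_elbow: fixed blue bin, 185 (x) by 125 (y) mm; origin: centre of underside, z up; low front with white label to its -x. Walls, floor 3 thick. Front lip 32 high; sides slope from 32 at the front to 60 at x = +30 and on to the back. Rear half (x over +8) full of stock up to 60 high; bare floor (z = 3) from x = -89 to +8, 119 wide. Holds two large brass elbows (41 collars)
- bin_tee: fixed blue bin, 185 (x) by 125 (y) mm; origin: centre of underside, z up; low front with white label to its -x. Walls, floor 3 thick. Front lip 32 high; sides slope from 32 at the front to 60 at x = +30 and on to the back. Rear half (x over +8) full of stock up to 60 high; bare floor (z = 3) from x = -89 to +8, 119 wide. Holds four brass tees
- bin_bush: fixed blue bin, 185 (x) by 125 (y) mm; origin: centre of underside, z up; low front with white label to its -x. Walls, floor 3 thick. Front lip 32 high; sides slope from 32 at the front to 60 at x = +30 and on to the back. Rear half (x over +8) full of stock up to 60 high; bare floor (z = 3) from x = -89 to +8, 119 wide. Holds five brass reducing bushes
- ball_valve: small brass ball valve with a red wing handle on top, 54 mm long, 46 to 50 high, about 30 wide; loose, to be left alone. Origin: centre of the underside
- green_socket: green plastic pipe socket standing on end, 43 mm diameter, 37 high; loose and light (30 g), to be left alone. Origin: centre of the underside
Things that resemble listed ones, but are neither listed nor needed, are in the scene too. Leave any orange look-alike of the large_elbow alone.

How it is judged:
By the outcome, as a careful person would: the job done as asked, in the order asked, and still so for the second after the job is handed in, with the robot touching nothing.
It also fails if it takes over 106 s, if anything falls off the work surface, if the arm or the gripper's body presses on something with over 40 N, if the wrist force passes 120 N, or if a joint passes its speed limit or range.

ROBOT

A 6-joint arm with a two-finger parallel gripper is mounted at the origin on the work surface. World frame = base frame: x ahead of the robot, y to its left, z up, the work surface at z = 0. Lengths are in mm, angles in rad, forces in N, time in s.
With the tool pointing down it reaches from about 350 to 875 mm from the base axis. Payload 4.2 kg.
Tool frame: the origin (TCP) lies between the finger pads; the fingertips stand 25 mm ahead of it and the grasp point (between the pads) lies 6 mm ahead of it; z points along the fingers, y is the line along which they close (so a half turn about z gives the same grasp; the last joint's range is limited). The gripper opens to 85 mm and grips with 20 to 120 N. Pads are 22 mm wide; open, the fingers measure 114 mm over their backs; the gripper's body (76 mm by 85 mm) begins 54 mm behind the grasp point. The pads swing forward as they close: fully open they stand 13 mm farther back than shut.
Start: joints at [1.432, 0.385, 0.008, 0, -1.194, -0.259], TCP at [242.086, 576.189, 256.312] pointing down, gripper open.
Joint ranges: [-3.14, 3.14], [-1.21, 2.06], [-1.07, 1.41], [-3.16, 2.05], [-2.99, -0.16], [-3.1, 3.1]. Speed limits (rad/s): [2.79, 2.79, 3.14, 3.14, 3.14, 3.14].

INTERFACE

Orientations are given as a unit quaternion [x, y, z, w].
In Python, from bench import arm gives the robot as it stands.
- The arm moves only by the shell command python3 -m pendant 'ROWS'. ROWS is JSON, a list of rows, each a list of 7 numbers: the shift along the tool's x, y, z in m, then the turn, a rotation vector about the tool's x, y, z in degrees, then the finger opening in m, from 0 to 0.0854. In form: [[x, y, z, wx, wy, wz, fingers], ...]. A call has 1 to 12 rows; each row shifts and turns the commanded pose from where the row before left it, along the tool's axes as they then stand; what a row does not reach is not made up. A row lasts 1/10 s, in which the tool goes at most 50 mm and 8.59 degrees, less where a joint would pass 70% of its speed; a pose out of reach is approached as far as the arm can. A call is refused whole if a number of a shift passes 0.05 or a number of a turn 8.59, either way. A call with a gripper value outside its range is refused whole. The fingers move at their own pace and stop on an object; the grip force is fixed at half the most. Time passes only in rows, so rows that do not move let the fingers close. It gives the time, the measured TCP pose, the force, the opening and the grip force at its end, in the units of the state.
- arm.read_state(): the state, without advancing time (a new reading comes with each control period).
- arm.get_image(name): name is "side" or "top" or "wrist"; returns a dict with "image" (480x640x3 uint8, red, green, blue), "fx", "fy", "cx", "cy" (pixels), "xyz" and "rotation" of the camera in the world. Camera axes: x right, y down, z forward; pixel columns grow to the right and rows downward; lengths in mm; the calibration is good to about 2 mm. A picture is of the moment at which its call begins. There is no depth.
- arm.job_done(): hands the job in; it is judged then, once.
The state is a dict: "clock": time; "joints": joint angles; "joint_vel": joint speeds; "joint_efforts": joint torques, N m; "position": TCP position; "ee_rot": TCP orientation; "contact_force": force on the tool from outside, world axes, zero at the start; "wrist_torque": the same for the moment, N m; "gripper_width": finger opening in mm; "grasp_force": force on a finger pad.
Only numpy, scipy, OpenCV 4.12 (cv2) and the standard library are available. Lean on these libraries where they do the work, as an engineer would, in place of code of your own. Each camera call takes 0.05 s, during which the arm holds its last target. There are 200 camera calls.

## Working session

There is one attempt and no reset: what is moved stays moved. The work goes in short steps, Python scripts to look and compute and a shell command to move; the robot and the scene stay as the last step left them, time stands still between calls to the robot, and variables do not carry over. Pictures are saved under pics/ and viewed, at most 17 in all, crops included, and the job is handed in when it is done.

```bash
mkdir -p pics; ls
cat > h.py <<'E'
import numpy as np, cv2
from bench import arm
def save(n,f):
    d=arm.get_image(n); cv2.imwrite('pics/'+f+'.png',d['image'][:,:,::-1]); np.save('pics/'+f+'.npy',d,allow_pickle=True); return d
def load(f): return np.load('pics/'+f+'.npy',allow_pickle=True).item()
def ray(d,u,v,z):
    R=np.array(d['rotation']); 
    if R.shape!=(3,3):
        from scipy.spatial.transform import Rotation; R=Rotation.from_quat(R).as_matrix()
    w=R@np.array([(u-d['cx'])/d['fx'],(v-d['cy'])/d['fy'],1]); p=np.array(d['xyz']); return p+w*(z-p[2])/w[2]
E
python3 - <<'E'
from h import *
for n in('top','side'):
    d=save(n,n+'0'); print({k:v for k,v in d.items() if k!='image'})
print(arm.read_state())
E
```

```text
pics
{'fx': 440.26179305690664, 'fy': 440.26179305690664, 'cx': 309.31032983900224, 'cy': 238.0601552042114, 'xyz': array([443.87791939,  28.57944045, 972.82999779]), 'rotation': array([ 0.71015493, -0.70223171,  0.03436977, -0.03700417])}
{'fx': 584.1665267868715, 'fy': 584.1665267868715, 'cx': 319.3529537518894, 'cy': 236.75736546066372, 'xyz': array([-123.23533345, 1032.64843194,  957.53061719]), 'rotation': array([-0.2606848 ,  0.8606381 , -0.42055607,  0.12032488])}
{'clock': 0.1, 'joints': array([ 1.43157951e+00,  3.85536677e-01,  6.78297723e-03, -4.59573767e-04,
       -1.19402686e+00, -2.58599402e-01]), 'joint_vel': array([-0.00018236, -0.00238801,  0.00277364,  0.00179303,  0.00035783,
        0.00092783]), 'joint_efforts': array([-6.03781828e-04, -3.93317771e+01,  1.88929671e+01,  4.19800848e+00,
       -2.59684544e-03,  4.63764323e-06]), 'position': array([241.92239922, 575.77110358, 255.30088471]), 'ee_rot': array([ 9.80265663e-01, -1.97682069e-01, -1.54019406e-04,  1.00308860e-03]), 'contact_force': array([-1.28733557,  0.11855491, -0.50948411]), 'wrist_torque': array([-3.15427915e-02,  3.01390077e-05,  4.92762535e-03]), 'grasp_force': 0.0, 'gripper_width': 85.11349126915174}
```

View pics/top0.png

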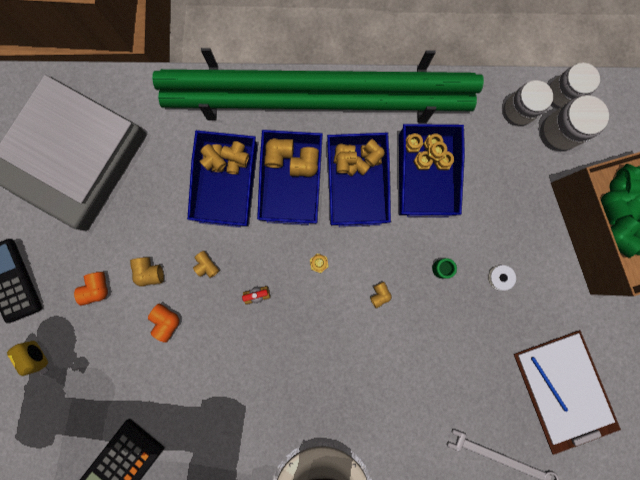

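View pics/side0.png

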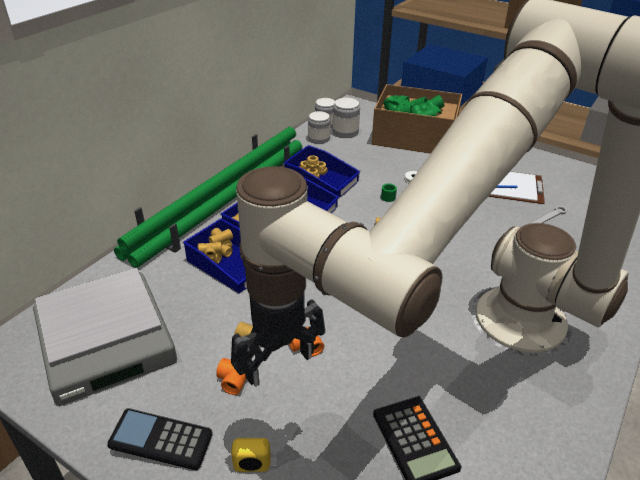

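The top view shows these pieces:
- Brass elbows at (146,271), which looks large, and (380,294), which looks small.
- Tee at (206,264) and bush at (319,262).
- Orange look-alike elbows at (91,289) and (163,323).
- Valve at (256,295) and green socket at (445,268).
- Four bins at rows 130-225.

The side view is largely blocked by the arm. I'll enlarge the top view to confirm what the pieces and bins are.

Run:
```python
from h import *
d=load('top0'); im=d['image'][:,:,::-1]
c=cv2.resize(im[120:345,70:470],None,fx=2,fy=2,interpolation=cv2.INTER_CUBIC); cv2.imwrite('pics/crop0.png',c)
hsv=cv2.cvtColor(im,cv2.COLOR_BGR2HSV)
m=cv2.inRange(hsv,(8,110,60),(35,255,255)); m[:240]=0
m=cv2.morphologyEx(m,cv2.MORPH_OPEN,np.ones((2,2)))
for c in cv2.findContours(m,0,2)[0]:
    if cv2.contourArea(c)<80: continue
    r=cv2.minAreaRect(c); x,y,w,h=cv2.boundingRect(c)
    mk=np.zeros(m.shape,np.uint8);cv2.drawContours(mk,[c],-1,255,-1)
    print(np.round(r[0],1),np.round(r[1],1),round(r[2],1),cv2.contourArea(c),'hsv',np.round(cv2.mean(hsv,mk)[:3]),ray(d,*r[0],15).round(1))
b=cv2.inRange(hsv,(110,150,40),(130,255,255)); b[:100]=0
for c in cv2.findContours(cv2.morphologyEx(b,cv2.MORPH_CLOSE,np.ones((5,5))),0,2)[0]:
    if cv2.contourArea(c)<1000: continue
    r=cv2.minAreaRect(c);print('bin',np.round(r[0],1),np.round(r[1],1),round(r[2],1)); print(np.array([ray(d,*p,32) for p in cv2.boxPoints(r)]).round(0)[:,:2].tolist())
```

```text
[562.7 447.2] [ 9.2 23.1] 76.8 104.5 hsv [  8. 159.  73.] [ 109.  -499.9   15. ]
[609.6 429.8] [ 7.6 19. ] 71.6 95.5 hsv [  8. 162.  70.] [ 145.1 -599.4   15. ]
[ 26.5 358.4] [32.4 29. ] 59.0 588.0 hsv [ 22. 199. 110.] [276.4 632.6  15. ]
[161.8 323.9] [30.1 31.9] 32.0 728.5 hsv [ 12. 204. 168.] [352.1 347.2  15. ]
[380.3 295.6] [20.1 19.7] 63.4 289.5 hsv [ 20. 159. 150.] [ 417.9 -121.8   15. ]
[ 90.3 289.2] [29.2 33.1] 78.7 724.5 hsv [ 12. 205. 165.] [424.3 505.4  15. ]
[147.7 271.6] [28.  30.4] 81.9 633.0 hsv [ 18. 168. 138.] [463.8 382.9  15. ]
[319.5 264. ] [18. 17.] 90.0 231.5 hsv [ 24. 146. 176.] [484.5   9.9  15. ]
[204.4 267.1] [27.  19.9] 51.8 370.5 hsv [ 20. 162. 146.] [474.9 259.9  15. ]
[632.4 265.9] [59.3 19.1] 70.0 474.5 hsv [ 14. 142. 144.] [ 488.1 -668.4   15. ]
bin [358.9 179. ] [91.2 60.7] 88.0
[[769.0, -4.0], [775.0, -137.0], [573.0, -143.0], [567.0, -12.0]]
bin [220.3 178.3] [61.2 91. ] 5.4
[[574.0, 300.0], [776.0, 289.0], [764.0, 155.0], [563.0, 168.0]]
bin [288.8 176.8] [60.4 91.2] 3.4
[[576.0, 148.0], [778.0, 141.0], [772.0, 8.0], [570.0, 18.0]]
bin [432.3 169.9] [61.2 91.7] 1.7
[[592.0, -163.0], [796.0, -171.0], [793.0, -306.0], [589.0, -295.0]]
```

View pics/crop0.png

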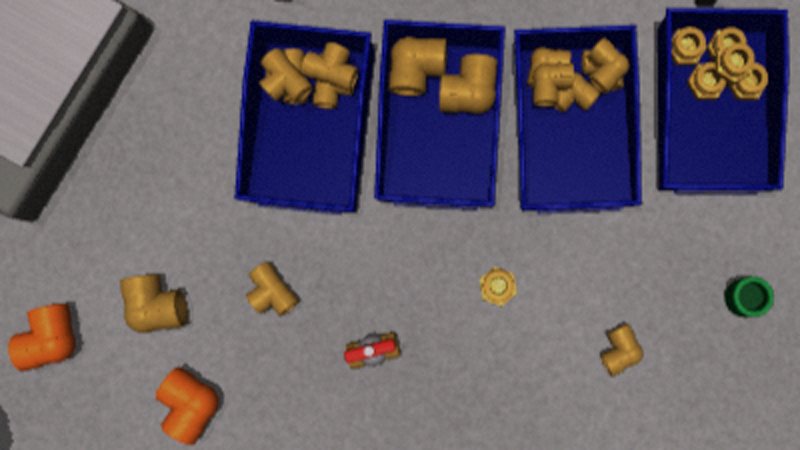

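Zoomed in, the bins from left to right hold four tees, two large elbows, five small elbows and five bushes. The brass elbow at image (146,271) is the large one, because its outline is about 60 mm. The one at (380,294) is small, about 43 mm. The elbows at (91,289) and (163,323) are orange, so I'll leave them. Next I'll hover near the large elbow and work out the bin positions.

```bash
python3 -m pendant '[[0.04,0.013,0,0,0,0,0.085],[0.04,0.013,0,0,0,0,0.085],[0.04,0.013,0,0,0,0,0.085],[0.04,0.013,0,0,0,0,0.085],[0.04,0.013,0,0,0,0,0.085],[0.04,0.013,0,0,0,0,0.085],[0.035,0.013,0,0,0,0,0.085],[0,0,0,0,0,0,0.085],[0,0,0,0,0,0,0.085]]'
python3 - <<'E'
from h import *
d=save('wrist','w1'); print({k:v for k,v in d.items() if k!='image'})
d=load('top0'); im=d['image'][:,:,::-1]; hsv=cv2.cvtColor(im,cv2.COLOR_BGR2HSV)
b=cv2.inRange(hsv,(110,150,40),(130,255,255)); b[:100]=0
for c in cv2.findContours(cv2.morphologyEx(b,cv2.MORPH_CLOSE,np.ones((5,5))),0,2)[0]:
    if cv2.contourArea(c)<1000: continue
    c=c[:,0,:].astype(float)
    L=c[np.argmax(c[:,1]-c[:,0]*1)]; Rr=c[np.argmax(c[:,1]+c[:,0])]
    l,r=ray(d,*L,32)[:2],ray(d,*Rr,32)[:2]; w=np.linalg.norm(l-r); u=(l-r)/w; ax=np.array([u[1],-u[0]])
    print('front',L,Rr,l.round(1),r.round(1),'w',w.round(1),'yaw',np.degrees(np.arctan2(ax[1],ax[0])).round(1),'drop(x=-42)',((l+r)/2+ax*50.5).round(1))
E
```

```text
clock: 1.0
position: [460.7, 384.9, 255.7]
ee_rot: [0.98, -0.199, -0.0, 0.0]
contact_force: [-1.1, -0.3, 0.5]
gripper_width: 85.2
grasp_force: 0.0
{'fx': 416.36447906037614, 'fy': 416.36447906037614, 'cx': 324.40582217534035, 'cy': 233.17888134894375, 'xyz': array([523.99016646, 358.70430501, 372.62109519]), 'rotation': array([-0.54734053,  0.82517206,  0.11642892, -0.07716037])}
front [331. 224.] [390. 221.] [570.2 -13.8] [ 578.1 -140.8] w 127.3 yaw 3.6 drop(x=-42) [624.5 -74.2]
front [188. 218.] [246. 225.] [579.8 295.1] [566.  169.4] w 126.5 yaw -6.3 drop(x=-42) [623.1 226.7]
front [257. 218.] [316. 222.] [581.5 146. ] [574.1  18.6] w 127.6 yaw -3.3 drop(x=-42) [628.2  79.4]
front [401. 213.] [459. 214.] [ 595.8 -164.7] [ 594.9 -289.7] w 125.0 yaw -0.4 drop(x=-42) [ 645.8 -227.5]
```

View pics/w1.png

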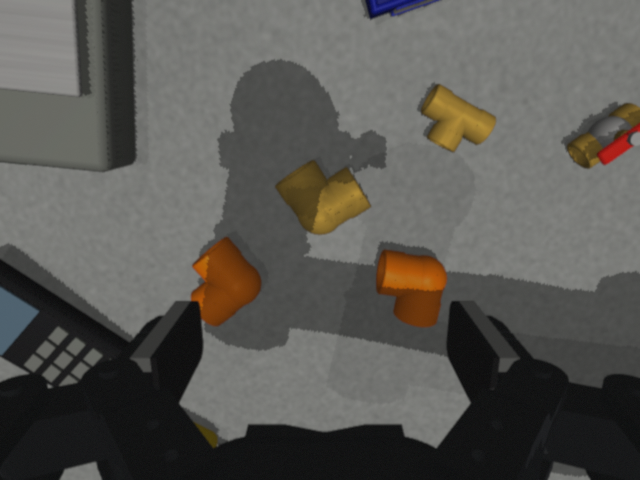

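The wrist view shows the large brass elbow at (322,197), the tee at (457,117), the orange elbows at (227,282) and (412,287), and the valve at (605,135). I'll segment the brass pieces and fit outline rectangles at mid-height.

```bash
cat >> h.py <<'E'
def fit(f,box,zm,lo=(15,90,25),hi=(32,255,255)):
    d=load(f); im=d['image'][:,:,::-1]; hsv=cv2.cvtColor(im,cv2.COLOR_BGR2HSV)
    m=cv2.inRange(hsv,lo,hi); k=np.zeros_like(m); k[box[1]:box[3],box[0]:box[2]]=255; m&=k
    m=cv2.morphologyEx(cv2.morphologyEx(m,cv2.MORPH_OPEN,np.ones((2,2))),cv2.MORPH_CLOSE,np.ones((3,3)))
    c=max(cv2.findContours(m,0,cv2.CHAIN_APPROX_NONE)[0],key=cv2.contourArea)
    P=np.array([ray(d,*p,zm)[:2] for p in c[:,0,:].astype(float)],np.float32)
    r=cv2.minAreaRect(P); M=cv2.moments(P); cen=np.array([M['m10'],M['m01']])/M['m00']
    b=cv2.boxPoints(r); print(f,'rect c',np.round(r[0],1),'size',np.round(r[1],1),'centroid',cen.round(1))
    for i in range(2):
        e=b[i+1]-b[i]; print('  side',np.linalg.norm(e).round(1),'ang',np.degrees(np.arctan2(e[1],e[0])).round(1)%180)
    return P,r,cen
E
python3 - <<'E'
from h import *
print('LE');fit('w1',(260,140,385,245),20);fit('top0',(120,245,172,295),20)
print('TEE');fit('w1',(405,70,510,165),13.5);fit('top0',(185,245,228,285),13.5)
E
```

```text
LE
w1 rect c [461.4 385.8] size [61.5 61. ] centroid [459.1 387.3]
  side 61.0 ang 99.7
  side 61.5 ang 9.7
top0 rect c [463.7 381.1] size [60.7 68.2] centroid [460.9 383.6]
  side 68.2 ang 98.8
  side 60.7 ang 8.8
TEE
w1 rect c [473.5 262.1] size [62.1 41.7] centroid [475.8 259.8]
  side 41.7 ang 129.1
  side 62.1 ang 39.1
top0 rect c [475.2 260.4] size [59.9 43.5] centroid [477.2 257.7]
  side 43.5 ang 129.6
  side 59.9 ang 39.6
```

The large elbow is centred near (461.5, 385.5) with sides of 61 mm as expected, and its legs point at 9.7° and -80.3°. The tee's centre is about (474,261) with its run at 39°. I'll grip the large elbow from face to back, closing along -80°.

```bash
python3 -m pendant '[[0,0,0.045,0,0,-8.1,0.085],[0,0,0.045,0,0,-8.1,0.085],[0,0,0.04,0,0,-8.1,0.085],[0,0,0.03,0,0,-8.2,0.085],[-0.004,0,0,0,0,0,0.085],[0,0,0,0,0,0,0.085]]'
python3 -c "
from h import *
s=arm.read_state();print(s['joints'].round(2),s['ee_rot'].round(3));save('wrist','w2');print('LE');fit('w2',(0,0,640,300),20)"
```

```text
clock: 1.65
position: [455.6, 386.0, 96.7]
ee_rot: [0.996, 0.084, 0.0, 0.0]
contact_force: [0.6, -0.2, 0.8]
gripper_width: 85.1
grasp_force: 0.0
[ 0.97  0.49 -0.26  0.   -0.82  0.77] [0.996 0.084 0.    0.   ]
LE
w2 rect c [464.4 384.5] size [60.8 63.6] centroid [460.9 386.7]
  side 63.6 ang 99.9
  side 60.8 ang 9.9
```

```bash
python3 -m pendant '[[0.001,0,0.03,0,0,0,0.085],[0,0,0.02,0,0,0,0.085],[0,0,0.01,0,0,0,0.085],[0,0,0.009,0,0,0,0.085],[0,0,0,0,0,0,0.085]]'
python3 -m pendant '[[0,0,0,0,0,0,0.05],[0,0,0,0,0,0,0.05],[0,0,0,0,0,0,0.05],[0,0,0,0,0,0,0.05],[0,0,0,0,0,0,0.05],[0,0,0,0,0,0,0.05],[0,0,0,0,0,0,0.05],[0,0,0,0,0,0,0.05]]'
python3 -m pendant '[[0,0,-0.01,0,0,0,0.05],[0,0,-0.02,0,0,0,0.05],[0,0,-0.04,0,0,0,0.05],[0,0,-0.04,0,0,0,0.05],[0,0,0,0,0,0,0.05]]'
python3 -c "
from h import *
save('wrist','w3')"
```

```text
clock: 2.2
position: [457.5, 385.5, 27.6]
ee_rot: [0.996, 0.084, 0.0, -0.0]
contact_force: [-0.0, 0.4, -1.1]
gripper_width: 84.8
grasp_force: 0.0
clock: 3.0
position: [457.9, 385.7, 29.0]
ee_rot: [0.996, 0.085, 0.001, -0.001]
contact_force: [-1.9, -1.4, 5.5]
gripper_width: 58.8
grasp_force: 63.7
clock: 3.5
position: [459.9, 388.1, 144.1]
ee_rot: [0.996, 0.085, 0.005, -0.005]
contact_force: [0.5, 1.0, -2.3]
gripper_width: 58.8
grasp_force: 65.8
```

View pics/w3.png

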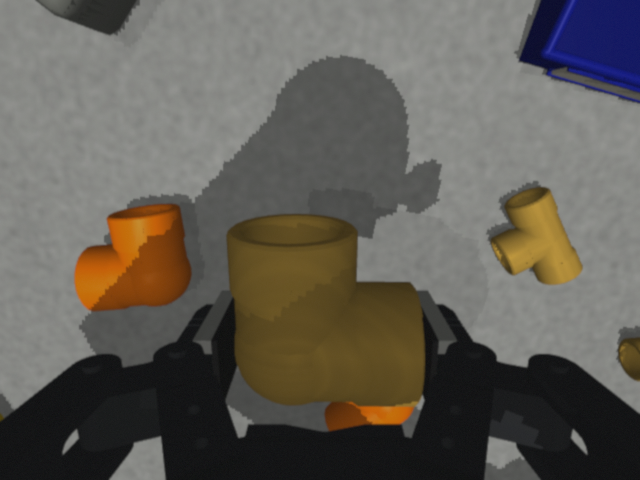

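The elbow is held level: the grip shows 58.8 mm and 65 N, and it fills (230-425, 215-400) in the view. Now I'll carry it to the large-elbow bin.

```bash
python3 -m pendant '[[0.007,0.02,0,0,0,0,0.05],[0.014,0.0415,0,0,0,0,0.05],[0.014,0.0415,0,0,0,0,0.05],[0.014,0.0415,0,0,0,0,0.05],[0.014,0.0415,0,0,0,0,0.05],[0.014,0.0415,0,0,0,0,0.05],[0.014,0.0415,0,0,0,0,0.05],[0.012,0.042,0,0,0,0,0.05],[0.006,0.021,0,0,0,4,0.05],[0,0,0,0,0,5,0.05],[0,0,0,0,0,4,0.05],[0,0,0,0,0,0,0.05]]'
python3 -c "
from h import *
s=arm.read_state();print(s['joints'].round(2));save('wrist','w4');save('top','t4')"
```

```text
clock: 4.75
position: [619.5, 75.6, 135.2]
ee_rot: [1.0, -0.029, -0.002, 0.0]
contact_force: [0.4, -0.9, -3.5]
gripper_width: 58.3
grasp_force: 65.7
[ 0.38  0.49 -0.15 -0.   -0.94  1.13]
```

View pics/w4.png

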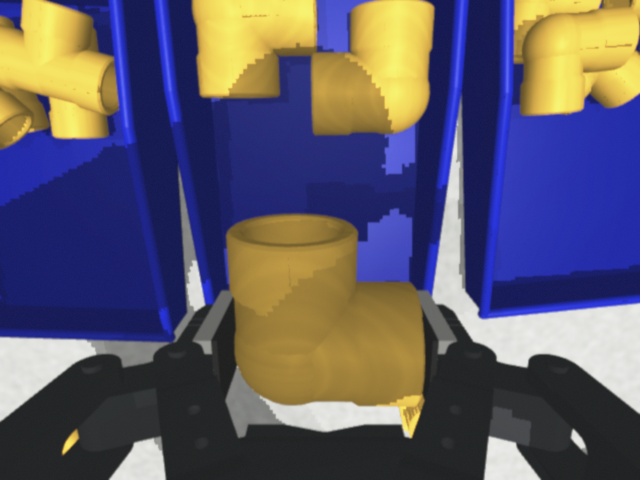

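The elbow is above the large-elbow bin, with that bin's two stock elbows at (250,45) and (380,75). The left rim passes about (208,295) and the right rim about (432,285). I'll use them to check the centring.

```bash
python3 -c "
from h import *
d=load('w4')
for p,z in (((208,295),33),((432,285),33),((165,120),52),((452,120),52),((175,332),32),((480,315),32)): print(p,ray(d,*p,z).round(1))
print(arm.read_state()['position'])"
```

```text
(208, 295) [592.  144.9  33. ]
(432, 285) [590.8  17.1  33. ]
(165, 120) [689.3 146.5  52. ]
(452, 120) [681.5  13.8  52. ]
(175, 332) [569.1 167.9  32. ]
(480, 315) [569.7 -11.4  32. ]
[619.89941153  76.21953068 135.87800624]
```

```bash
python3 -m pendant '[[0.002,-0.002,0.02,0,0,0,0.05],[0.002,-0.002,0.035,0,0,0,0.05],[0,0,0.03,0,0,0,0.05],[0,0,0.01,0,0,0,0.05],[0,0,0,0,0,0,0.05],[0,0,0,0,0,0,0.05]]'
python3 -m pendant '[[0,0,0.002,0,0,0,0.05],[0,0,0.002,0,0,0,0.05],[0,0,0,0,0,0,0.05]]'
```

```text
clock: 5.45
position: [626.1, 80.5, 43.5]
ee_rot: [1.0, -0.028, 0.001, -0.0]
contact_force: [0.4, -0.6, -2.2]
gripper_width: 58.5
grasp_force: 65.7
clock: 5.75
position: [625.2, 80.2, 39.0]
ee_rot: [1.0, -0.029, 0.0, -0.0]
contact_force: [0.2, -0.0, -3.3]
gripper_width: 58.9
grasp_force: 65.7
```

```bash
python3 -m pendant '[[0,0,0.003,0,0,0,0.05],[0,0,0.001,0,0,0,0.05],[0,0,0,0,0,0,0.05]]'
python3 -m pendant '[[0,0,0.002,0,0,0,0.05],[0,0,0,0,0,0,0.05]]'
```

```text
clock: 6.05
position: [624.9, 80.1, 34.1]
ee_rot: [1.0, -0.029, -0.0, 0.0]
contact_force: [-0.8, 0.7, -3.4]
gripper_width: 58.5
grasp_force: 65.7
clock: 6.25
position: [625.2, 80.2, 32.3]
ee_rot: [1.0, -0.029, 0.0, -0.0]
contact_force: [0.5, 0.5, -2.5]
gripper_width: 58.6
grasp_force: 66.1
```

```bash
for i in 1; do python3 -m pendant '[[0,0,0.001,0,0,0,0.05],[0,0,0,0,0,0,0.05]]' | sed -n 2,4p; done
python3 -m pendant '[[0,0,0.001,0,0,0,0.05],[0,0,0,0,0,0,0.05]]'| sed -n 2,4p
```

```text
position: [625.2, 80.2, 32.1]
ee_rot: [1.0, -0.029, 0.0, 0.0]
contact_force: [-1.8, -1.4, 2.1]
position: [625.2, 80.2, 32.0]
ee_rot: [1.0, -0.028, 0.0, 0.0]
contact_force: [-3.4, -0.5, 7.0]
```

It's touching the floor, with +7 N. Releasing with a limited opening, then lifting.

```bash
python3 -m pendant '[[0,0,0,0,0,0,0.062],[0,0,0,0,0,0,0.066],[0,0,0,0,0,0,0.07],[0,0,0,0,0,0,0.07],[0,0,0,0,0,0,0.07]]'
python3 -m pendant '[[0,0,-0.01,0,0,0,0.07],[0,0,-0.02,0,0,0,0.07],[0,0,-0.04,0,0,0,0.07],[0,0,-0.05,0,0,0,0.07],[0,0,-0.05,0,0,0,0.085],[0,0,-0.04,0,0,0,0.085],[0,0,0,0,0,0,0.085]]'
python3 -c "
from h import *
d=save('wrist','w5');print(arm.read_state()['joints'].round(2))"
```

```text
clock: 7.15
position: [625.1, 80.2, 30.1]
ee_rot: [1.0, -0.029, -0.0, 0.0]
contact_force: [0.0, -0.4, -1.0]
gripper_width: 70.0
grasp_force: 0.0
clock: 7.85
position: [628.2, 80.7, 249.3]
ee_rot: [1.0, -0.028, 0.008, -0.002]
contact_force: [0.3, 0.3, -0.3]
gripper_width: 84.5
grasp_force: 0.0
[ 0.38  0.4   0.    0.   -1.16  1.13]
```

View pics/w5.png

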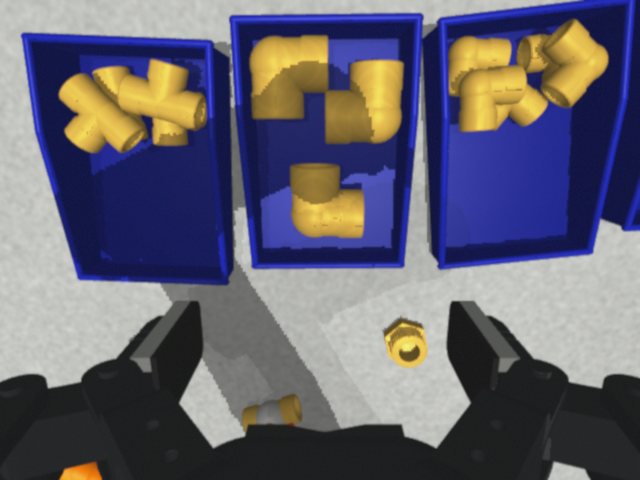

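The large elbow sits flat at (328,200), in front of the stock. Next is the tee.

```bash
python3 -m pendant '[[-0.027,-0.028,0,0,0,0,0.085],[-0.027,-0.028,0,0,0,0,0.085],[-0.027,-0.028,0,0,0,0,0.085],[-0.027,-0.028,0,0,0,0,0.085],[-0.027,-0.028,0,0,0,0,0.085],[-0.027,-0.028,0,0,0,0,0.085],[0,0,0.0215,0,0,7.9,0.085],[0,0,0.0215,0,0,7.9,0.085],[0,0,0.0215,0,0,7.9,0.085],[0,0,0.0215,0,0,7.9,0.085],[0,0,0.0215,0,0,7.9,0.085],[0,0,0.0215,0,0,7.9,0.085]]'
python3 -m pendant '[[0,0,0,0,0,0,0.085]]'
python3 -c "
from h import *
from scipy.spatial.transform import Rotation as Ro
d=save('wrist','w6');fit('w6',(120,0,640,300),13.5);s=arm.read_state();print(s['joints'].round(2),Ro.from_quat(s['ee_rot']).as_matrix().round(3))"
```

```text
clock: 9.1
position: [472.2, 256.6, 109.7]
ee_rot: [0.902, -0.431, -0.0, 0.001]
contact_force: [-0.3, 0.2, 0.2]
gripper_width: 84.5
grasp_force: 0.0
clock: 9.2
position: [470.7, 255.2, 107.7]
ee_rot: [0.904, -0.428, -0.002, 0.004]
contact_force: [-0.2, -0.1, -0.4]
gripper_width: 84.6
grasp_force: 0.0
w6 rect c [473.6 264.9] size [59.1 46.5] centroid [476.1 261.6]
  side 46.5 ang 129.2
  side 59.1 ang 39.2
[ 0.8   0.39 -0.4  -0.   -0.79 -0.11] [[ 0.636 -0.772 -0.004]
 [-0.772 -0.636 -0.004]
 [ 0.     0.005 -1.   ]]
```

```bash
python3 -m pendant '[[0.001,-0.004,0.02,0,0,0,0.085],[0,-0.004,0.02,0,0,0,0.085],[0,0,0,0,0,0,0.085],[0,0,0,0,0,0,0.085]]'
python3 -c "
from h import *
d=save('wrist','w7')"
```

```text
clock: 9.65
position: [480.2, 261.7, 72.2]
ee_rot: [0.904, -0.427, 0.0, -0.0]
contact_force: [0.1, -0.3, -0.2]
gripper_width: 85.1
grasp_force: 0.0
```

View pics/w7.png

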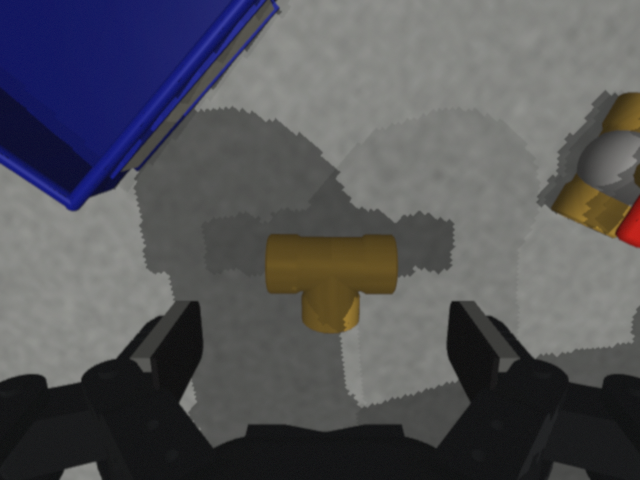

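The tee is square to the fingers. Its run spans (266-397, 235-293) and the branch points down to (330,332). I'll check the run axis against the TCP.

```bash
python3 -c "
from h import *
d=load('w7');s=arm.read_state();p=s['position'];print(p)
t=np.radians(-50.6);R=np.array([[np.cos(t),np.sin(t)],[np.sin(t),-np.cos(t)]])
for q,z in (((331,264),13.5),((331,236),13.5),((331,293),20),((331,331),5),((267,264),13.5),((396,264),13.5)):
  r=ray(d,*q,z); print(q,r.round(1),'tool xy rel',(R.T@(r-p)[:2]).round(1))"
```

```text
[480.34435883 261.94011743  72.67172796]
(331, 264) [479.9 256.9  13.5] tool xy rel [3.6 3.5]
(331, 236) [488.3 246.8  13.5] tool xy rel [16.7  3.5]
(331, 293) [472.8 265.6  20. ] tool xy rel [-7.6  3.5]
(331, 331) [455.4 286.3   5. ] tool xy rel [-34.7   3.8]
(267, 264) [502.1 275.2  13.5] tool xy rel [  3.6 -25.2]
(396, 264) [457.4 238.4  13.5] tool xy rel [ 3.7 32.7]
```

```bash
python3 -m pendant '[[0.0015,0.0035,0.02,0,0,0,0.085],[0,0,0.015,0,0,0,0.085],[0,0,0.008,0,0,0,0.085],[0,0,0,0,0,0,0.085],[0,0,0,0,0,0,0.085]]'
python3 -m pendant '[[0,0,0,0,0,0,0.045],[0,0,0,0,0,0,0.045],[0,0,0,0,0,0,0.045],[0,0,0,0,0,0,0.045],[0,0,0,0,0,0,0.045],[0,0,0,0,0,0,0.045],[0,0,0,0,0,0,0.045],[0,0,0,0,0,0,0.045]]'
python3 -m pendant '[[0,0,-0.01,0,0,0,0.045],[0,0,-0.02,0,0,0,0.045],[0,0,-0.04,0,0,0,0.045],[0,0,-0.04,0,0,0,0.045],[0,0,0,0,0,0,0.045],[0,0,0,0,0,0,0.045]]'
python3 -c "
from h import *
save('wrist','w8')"
```

```text
clock: 10.2
position: [478.6, 258.6, 29.3]
ee_rot: [0.904, -0.428, 0.0, -0.001]
contact_force: [0.6, -0.3, 0.1]
gripper_width: 84.8
grasp_force: 0.0
clock: 11.0
position: [478.5, 258.5, 29.5]
ee_rot: [0.904, -0.428, 0.0, -0.001]
contact_force: [-0.7, -0.6, 4.5]
gripper_width: 54.5
grasp_force: 62.7
clock: 11.6
position: [478.0, 258.2, 139.6]
ee_rot: [0.904, -0.428, 0.0, -0.001]
contact_force: [-0.2, -0.1, -2.5]
gripper_width: 54.6
grasp_force: 64.2
```

View pics/w8.png

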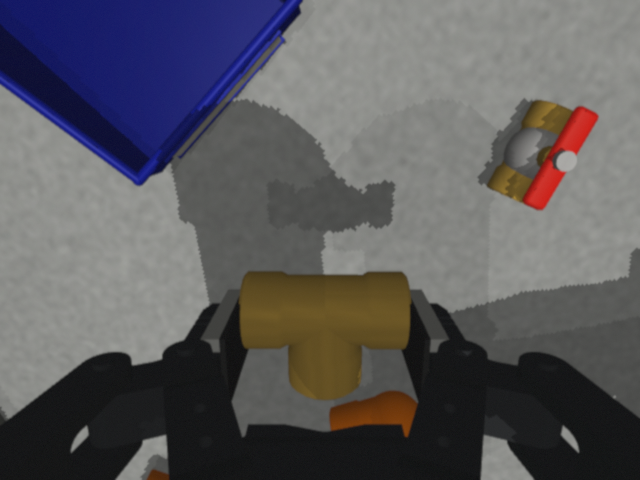

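The tee is held squarely at (325,310) with its branch towards the robot. Carrying it to the tee bin.

```bash
python3 -m pendant '[[0.015,-0.012,0,0,0,0,0.045],[0.03,-0.024,0,0,0,0,0.045],[0.03,-0.024,0,0,0,0,0.045],[0.03,-0.024,0,0,0,0,0.045],[0.015,-0.012,0,0,0,0,0.045],[0,0,0,0,0,-7.4,0.045],[0,0,0,0,0,-7.4,0.045],[0,0,0,0,0,-7.4,0.045],[0,0,0,0,0,-7.4,0.045],[0,0,0,0,0,-7.4,0.045],[0,0,0,0,0,-7.4,0.045]]'
python3 -m pendant '[[0,0,0,0,0,0,0.045],[0,0,0,0,0,0,0.045]]'
python3 -c "
from h import *
save('wrist','w9')"
```

```text
clock: 12.75
position: [627.2, 225.4, 135.6]
ee_rot: [0.999, -0.052, -0.002, 0.001]
contact_force: [-0.3, 0.5, -1.1]
gripper_width: 54.6
grasp_force: 64.0
clock: 12.95
position: [627.6, 225.7, 136.6]
ee_rot: [0.998, -0.056, -0.001, 0.001]
contact_force: [-1.1, -0.4, -1.2]
gripper_width: 54.7
grasp_force: 64.0
```

View pics/w9.png

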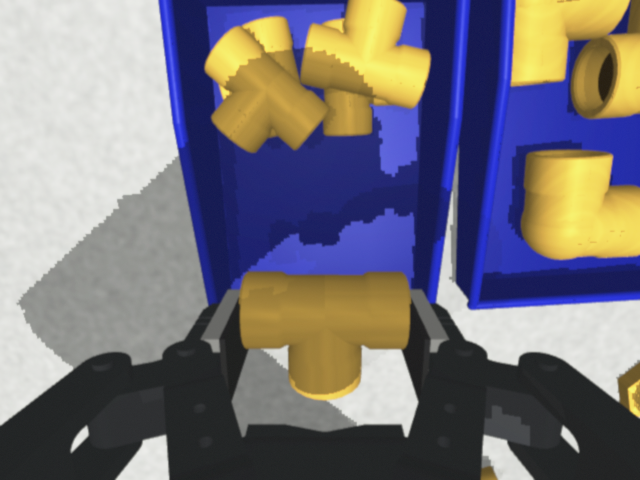

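The tee is above the tee bin. The rims at (208,300) and (435,300) sit evenly either side of it. Lowering.

```bash
python3 -m pendant '[[0,0,0.02,0,0,0,0.045],[0,0,0.035,0,0,0,0.045],[0,0,0.03,0,0,0,0.045],[0,0,0.01,0,0,0,0.045],[0,0,0.005,0,0,0,0.045],[0,0,0,0,0,0,0.045],[0,0,0,0,0,0,0.045]]'
```

```text
clock: 13.7
position: [629.4, 226.6, 40.0]
ee_rot: [0.998, -0.055, 0.001, -0.001]
contact_force: [-0.4, -0.0, -2.4]
gripper_width: 54.5
grasp_force: 64.0
```

```bash
python3 -m pendant '[[0,0,0.003,0,0,0,0.045],[0,0,0.002,0,0,0,0.045],[0,0,0,0,0,0,0.045]]' | sed -n 2,4p
python3 -m pendant '[[0,0,0.001,0,0,0,0.045],[0,0,0,0,0,0,0.045]]' | sed -n 2,4p
python3 -m pendant '[[0,0,0.001,0,0,0,0.045],[0,0,0,0,0,0,0.045]]' | sed -n 2,4p
```

```text
position: [628.3, 226.0, 33.5]
ee_rot: [0.998, -0.055, 0.0, -0.0]
contact_force: [0.7, -0.2, -1.8]
position: [628.5, 226.2, 32.7]
ee_rot: [0.998, -0.055, 0.0, -0.0]
contact_force: [-0.3, 0.5, 0.3]
position: [628.6, 226.2, 32.6]
ee_rot: [0.999, -0.055, 0.0, -0.0]
contact_force: [-1.5, -1.1, 5.7]
```

```bash
python3 -m pendant '[[0,0,0,0,0,0,0.058],[0,0,0,0,0,0,0.062],[0,0,0,0,0,0,0.066],[0,0,0,0,0,0,0.066],[0,0,0,0,0,0,0.066]]'
python3 -m pendant '[[0,0,-0.01,0,0,0,0.066],[0,0,-0.02,0,0,0,0.066],[0,0,-0.04,0,0,0,0.066],[0,0,-0.05,0,0,0,0.066],[0,0,-0.05,0,0,0,0.085],[0,0,-0.03,0,0,0,0.085],[0,0,0,0,0,0,0.085]]'
python3 -c "
from h import *
save('wrist','w10')"
python3 -m pendant '[[-0.02,0.0385,0,0,0,0,0.085],[-0.02,0.0385,0,0,0,0,0.085],[-0.02,0.0385,0,0,0,0,0.085],[-0.02,0.0385,0,0,0,0,0.085],[-0.02,0.0385,0,0,0,0,0.085],[-0.02,0.0385,0,0,0,0,0.085],[0,0,0.03,0,0,0,0.085],[0,0,0.03,0,0,0,0.085],[0,0,0.02,0,0,0,0.085],[0,0,0,0,0,0,0.085],[0,0,0,0,0,0,0.085]]'
python3 -c "
from h import *
a=save('wrist','w11')['image']; b=load('w10')['image']
cv2.imwrite('pics/c11.png',cv2.resize(np.hstack([b,a])[:,:,::-1],(800,300),interpolation=cv2.INTER_AREA))
fit('w11',(210,60,440,330),14)"
```

```text
clock: 14.9
position: [628.3, 226.0, 31.1]
ee_rot: [0.998, -0.055, -0.0, 0.0]
contact_force: [0.0, 0.5, -0.3]
gripper_width: 65.8
grasp_force: 0.0
clock: 15.6
position: [630.7, 227.0, 239.3]
ee_rot: [0.998, -0.054, 0.006, -0.003]
contact_force: [-0.2, -0.2, 0.4]
gripper_width: 84.9
grasp_force: 0.0
clock: 16.75
position: [483.7, 9.5, 151.2]
ee_rot: [0.999, -0.055, -0.001, 0.0]
contact_force: [-0.7, 0.1, 0.1]
gripper_width: 85.2
grasp_force: 0.0
w11 rect c [486.5  12.3] size [43.9 37.5] centroid [486.   12.2]
  side 37.5 ang 100.4
  side 43.9 ang 10.4
```

View pics/c11.png

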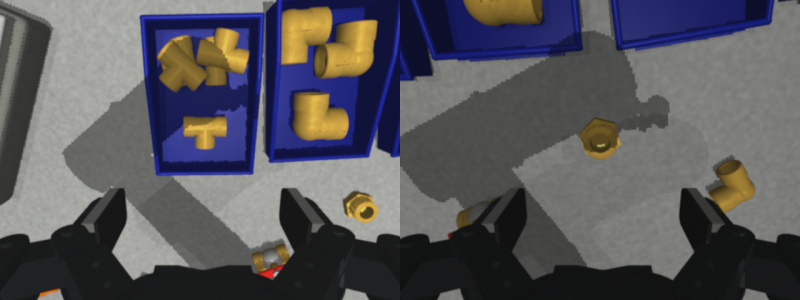

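The left image shows the tee flat in its bin. On the right, the bush is at (600,140) and measures 43.9 x 37.5 mm, which matches the hexagon. I'll grip it by the round thread, above the hexagon, so its yaw doesn't matter.

```bash
python3 -m pendant '[[0.0015,-0.002,0.04,0,0,0,0.07],[0,0,0.04,0,0,0,0.07],[0,0,0.02,0,0,0,0.07],[0,0,0.01,0,0,0,0.07],[0,0,0.004,0,0,0,0.07],[0,0,0,0,0,0,0.07],[0,0,0,0,0,0,0.07]]'
python3 -m pendant '[[0,0,0,0,0,0,0.025],[0,0,0,0,0,0,0.025],[0,0,0,0,0,0,0.025],[0,0,0,0,0,0,0.025],[0,0,0,0,0,0,0.025],[0,0,0,0,0,0,0.025],[0,0,0,0,0,0,0.025],[0,0,0,0,0,0,0.025],[0,0,0,0,0,0,0.025],[0,0,0,0,0,0,0.025]]'
```

```text
clock: 17.5
position: [486.5, 11.8, 38.6]
ee_rot: [0.999, -0.055, 0.001, -0.0]
contact_force: [0.1, 0.2, -0.1]
gripper_width: 69.5
grasp_force: 0.0
clock: 18.5
position: [485.8, 11.6, 38.3]
ee_rot: [0.999, -0.055, 0.001, -0.0]
contact_force: [-2.2, 0.3, 6.6]
gripper_width: 30.2
grasp_force: 58.8
```

```bash
python3 -m pendant '[[0,0,-0.01,0,0,0,0.025],[0,0,-0.02,0,0,0,0.025],[0,0,-0.04,0,0,0,0.025],[0,0,-0.04,0,0,0,0.025],[0,0,0,0,0,0,0.025]]'
python3 -m pendant '[[0.0135,0.016,0,0,0,0,0.025],[0.0265,0.0315,0,0,0,0,0.025],[0.0265,0.0315,0,0,0,0,0.025],[0.0265,0.0315,0,0,0,0,0.025],[0.0265,0.0315,0,0,0,0,0.025],[0.0265,0.0315,0,0,0,0,0.025],[0.0265,0.0315,0,0,0,0,0.025],[0.0135,0.016,0,0,0,-6,0.025],[0,0,0,0,0,0,0.025],[0,0,0,0,0,0,0.025]]'
python3 -c "
from h import *
save('wrist','w12')"
```

```text
clock: 19.0
position: [488.9, 12.3, 153.3]
ee_rot: [0.999, -0.054, 0.006, -0.002]
contact_force: [0.9, -0.1, -0.8]
gripper_width: 29.9
grasp_force: 59.5
clock: 20.0
position: [645.3, -228.7, 146.3]
ee_rot: [1.0, -0.004, -0.001, -0.0]
contact_force: [0.6, 0.2, -1.3]
gripper_width: 30.6
grasp_force: 59.6
```

View pics/w12.png

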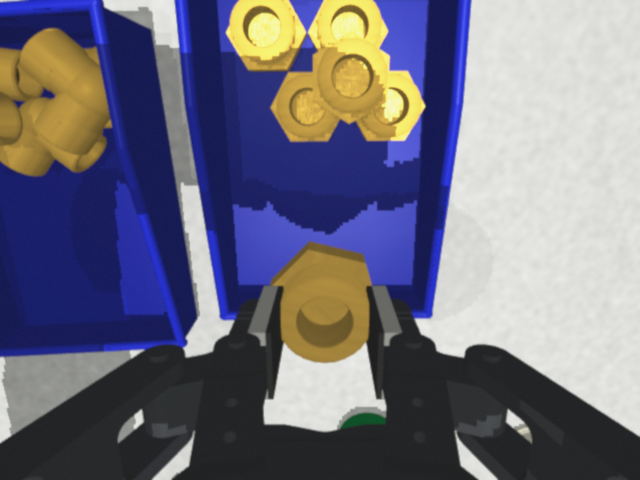

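The bush is held level and centred between the rims at columns 222 and 432. Lowering it.

```bash
python3 -c "
from h import *
print(ray(load('w12'),327,318,32))"
python3 -m pendant '[[0,0,0.02,0,0,0,0.025],[0,0,0.035,0,0,0,0.025],[0,0,0.03,0,0,0,0.025],[0,0,0.01,0,0,0,0.025],[0,0,0.004,0,0,0,0.025],[0,0,0,0,0,0,0.025],[0,0,0,0,0,0,0.025]]'
```

```text
[ 593.21570469 -228.71839642   32.        ]
clock: 20.75
position: [647.3, -228.6, 50.3]
ee_rot: [1.0, -0.002, 0.002, 0.0]
contact_force: [0.3, 0.1, -0.8]
gripper_width: 30.5
grasp_force: 59.6
```

```bash
python3 -m pendant '[[0,0,0.003,0,0,0,0.025],[0,0,0.003,0,0,0,0.025],[0,0,0,0,0,0,0.025],[0,0,0,0,0,0,0.025]]' | sed -n 2,4p
python3 -m pendant '[[0,0,0.001,0,0,0,0.025],[0,0,0,0,0,0,0.025]]' | sed -n 2,4p
python3 -m pendant '[[0,0,0.001,0,0,0,0.025],[0,0,0,0,0,0,0.025]]' | sed -n 2,4p
```

```text
position: [646.1, -228.7, 42.4]
ee_rot: [1.0, -0.003, -0.0, 0.0]
contact_force: [0.2, 0.3, -1.1]
position: [646.3, -228.7, 41.5]
ee_rot: [1.0, -0.003, 0.0, 0.0]
contact_force: [-0.3, -0.1, -0.1]
position: [646.3, -228.7, 41.4]
ee_rot: [1.0, -0.002, 0.0, 0.0]
contact_force: [-1.4, -0.2, 5.3]
```

```bash
python3 -m pendant '[[0,0,0,0,0,0,0.036],[0,0,0,0,0,0,0.042],[0,0,0,0,0,0,0.05],[0,0,0,0,0,0,0.05],[0,0,0,0,0,0,0.05]]'
python3 -m pendant '[[0,0,-0.01,0,0,0,0.05],[0,0,-0.02,0,0,0,0.05],[0,0,-0.04,0,0,0,0.05],[0,0,-0.05,0,0,0,0.05],[0,0,-0.05,0,0,0,0.085],[0,0,-0.02,0,0,0,0.085],[0,0,0,0,0,0,0.085]]'
python3 -c "
from h import *
save('wrist','w13')"
python3 -m pendant '[[-0.038,-0.018,0,0,0,0,0.085],[-0.038,-0.018,0,0,0,0,0.085],[-0.038,-0.018,0,0,0,0,0.085],[-0.038,-0.018,0,0,0,0,0.085],[-0.038,-0.018,0,0,0,0,0.085],[-0.038,-0.018,0,0,0,0,0.085],[0,0,0.03,0,0,0,0.085],[0,0,0.03,0,0,0,0.085],[0,0,0.02,0,0,0,0.085],[0,0,0,0,0,0,0.085],[0,0,0,0,0,0,0.085]]'
python3 -c "
from h import *
a=save('wrist','w14')['image']; b=load('w13')['image']
cv2.imwrite('pics/c14.png',cv2.resize(np.hstack([b,a])[:,:,::-1],(800,300),interpolation=cv2.INTER_AREA))
fit('w14',(210,60,440,330),13.5);fit('top0',(360,275,400,315),13.5);print(arm.read_state()['joints'].round(2))"
```

```text
clock: 22.05
position: [646.1, -228.6, 40.1]
ee_rot: [1.0, -0.003, -0.0, -0.0]
contact_force: [-0.6, 0.6, -0.1]
gripper_width: 50.5
grasp_force: 0.0
clock: 22.75
position: [648.0, -229.2, 236.9]
ee_rot: [1.0, -0.002, 0.005, 0.001]
contact_force: [1.0, 0.3, -0.2]
gripper_width: 85.0
grasp_force: 0.0
clock: 23.9
position: [418.4, -119.6, 150.0]
ee_rot: [1.0, -0.002, -0.001, 0.0]
contact_force: [-0.2, 0.8, 1.1]
gripper_width: 84.9
grasp_force: 0.0
w14 rect c [ 418.2 -118.6] size [45.3 45.7] centroid [ 417.1 -121.9]
  side 45.7 ang 117.8
  side 45.3 ang 27.8
top0 rect c [ 418.1 -121.5] size [43.9 43.8] centroid [ 417.4 -124.7]
  side 43.8 ang 116.8
  side 43.9 ang 26.8
[ 0.1   0.18 -0.59  0.   -0.8   1.47]
```

View pics/c14.png

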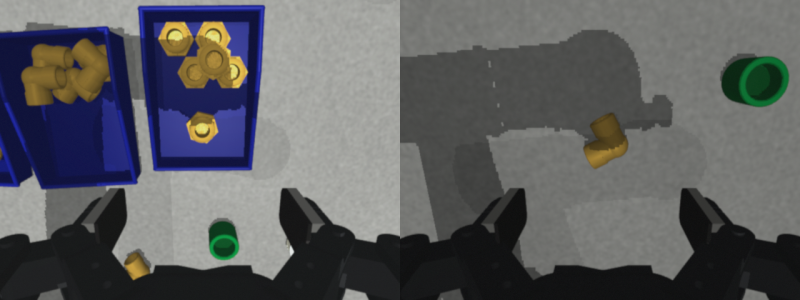

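The left image shows the bush standing in its bin. On the right, the small brass elbow is at (606,140), 45 mm square, with its axes at 27.5°. Turning and descending to it.

```bash
python3 -m pendant '[[0,0,0.015,0,0,-6.9,0.085],[0,0,0.02,0,0,-6.9,0.085],[0,0,0.02,0,0,-6.9,0.085],[0,0,0.015,0,0,-7,0.085],[-0.004,0,0,0,0,0,0.085],[0,0,0,0,0,0,0.085],[0,0,0,0,0,0,0.085]]'
python3 -c "
from h import *
save('wrist','w15');P,r,c=fit('w15',(210,60,440,400),13.5)
p=arm.read_state()['position'];t=np.radians(27.5);R=np.array([[np.cos(t),np.sin(t)],[np.sin(t),-np.cos(t)]])
Q=(P-p[:2])@R;print(p,Q.min(0),Q.max(0))"
```

```text
clock: 24.65
position: [416.0, -121.4, 81.5]
ee_rot: [0.972, 0.236, 0.001, 0.0]
contact_force: [0.5, -0.1, -0.8]
gripper_width: 84.8
grasp_force: 0.0
w15 rect c [ 418.9 -119.2] size [46.8 44.3] centroid [ 417.9 -122.1]
  side 44.3 ang 117.3
  side 46.8 ang 27.3
[ 416.02887333 -121.31500742   81.51920428] [-19.8509505  -22.78502959] [26.89636916 21.60674423]
```

```bash
python3 -m pendant '[[0,0,0.025,0,0,0,0.085],[0,0,0.017,0,0,0,0.085],[0,0,0.009,0,0,0,0.085],[0,0,0.001,0,0,0,0.085],[0,0,0,0,0,0,0.085]]'
python3 -m pendant '[[0,0,0,0,0,0,0.035],[0,0,0,0,0,0,0.035],[0,0,0,0,0,0,0.035],[0,0,0,0,0,0,0.035],[0,0,0,0,0,0,0.035],[0,0,0,0,0,0,0.035],[0,0,0,0,0,0,0.035],[0,0,0,0,0,0,0.035],[0,0,0,0,0,0,0.035],[0,0,0,0,0,0,0.035]]'
```

```text
clock: 25.2
position: [415.7, -121.3, 28.8]
ee_rot: [0.972, 0.237, 0.0, 0.0]
contact_force: [0.1, 0.1, 0.3]
gripper_width: 84.9
grasp_force: 0.0
clock: 26.2
position: [415.5, -121.2, 29.2]
ee_rot: [0.971, 0.237, 0.001, 0.0]
contact_force: [-1.5, 0.9, 7.3]
gripper_width: 41.2
grasp_force: 59.7
```

```bash
python3 -m pendant '[[0,0,-0.01,0,0,0,0.035],[0,0,-0.02,0,0,0,0.035],[0,0,-0.04,0,0,0,0.035],[0,0,-0.04,0,0,0,0.035],[0,0,0,0,0,0,0.035]]'
python3 -m pendant '[[0.0203,0.0053,0,0,0,0,0.035],[0.0407,0.0107,0,0,0,0,0.035],[0.0407,0.0107,0,0,0,0,0.035],[0.0407,0.0107,0,0,0,0,0.035],[0.0407,0.0107,0,0,0,0,0.035],[0.0203,0.0053,0,0,0,0,0.035],[0,0,0,0,0,8,0.035],[0,0,0,0,0,8,0.035],[0,0,0,0,0,8,0.035],[0,0,0,0,0,0,0.035],[0,0,0,0,0,0,0.035]]'
python3 -c "
from h import *
save('wrist','w16')"
```

```text
clock: 26.7
position: [418.5, -121.3, 143.8]
ee_rot: [0.971, 0.237, 0.006, 0.002]
contact_force: [1.2, -0.6, -1.4]
gripper_width: 41.4
grasp_force: 60.9
clock: 27.8
position: [619.8, -75.1, 137.9]
ee_rot: [1.0, 0.031, -0.001, -0.0]
contact_force: [0.3, 0.1, -0.6]
gripper_width: 41.1
grasp_force: 60.8
```

View pics/w16.png

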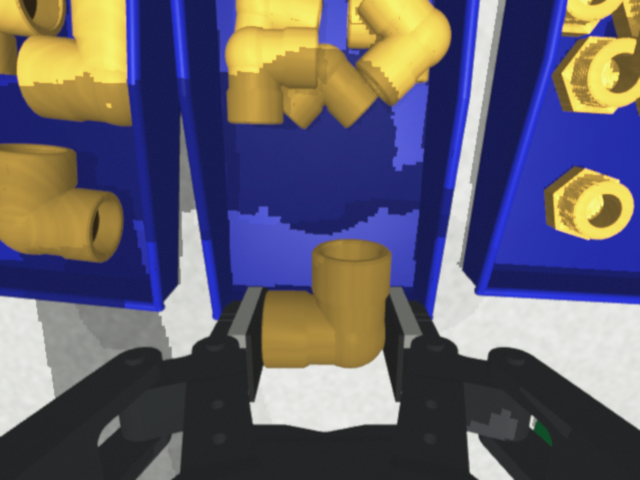

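The small elbow is level and sits centrally between the rims at columns 218 and 432. Lowering it; I expect contact at about z = 32.

```bash
python3 -m pendant '[[0,0,0.02,0,0,0,0.035],[0,0,0.035,0,0,0,0.035],[0,0,0.03,0,0,0,0.035],[0,0,0.01,0,0,0,0.035],[0,0,0.004,0,0,0,0.035],[0,0,0.002,0,0,0,0.035],[0,0,0,0,0,0,0.035],[0,0,0,0,0,0,0.035]]'
```

```text
clock: 28.65
position: [621.2, -75.0, 38.7]
ee_rot: [1.0, 0.03, 0.001, -0.0]
contact_force: [-0.4, 0.6, -0.5]
gripper_width: 40.8
grasp_force: 60.8
```

```bash
python3 -m pendant '[[0,0,0.002,0,0,0,0.035],[0,0,0.001,0,0,0,0.035],[0,0,0,0,0,0,0.035]]' | sed -n 2,4p
python3 -m pendant '[[0,0,0.001,0,0,0,0.035],[0,0,0,0,0,0,0.035]]' | sed -n 2,4p
```

```text
position: [620.2, -75.1, 34.4]
ee_rot: [1.0, 0.03, -0.0, -0.0]
contact_force: [0.3, -0.9, -0.9]
position: [620.2, -75.1, 33.2]
ee_rot: [1.0, 0.03, -0.0, 0.0]
contact_force: [-0.2, -0.6, -0.6]
```

```bash
python3 -m pendant '[[0,0,0.001,0,0,0,0.035],[0,0,0,0,0,0,0.035]]' | sed -n 2,4p
python3 -m pendant '[[0,0,0.001,0,0,0,0.035],[0,0,0,0,0,0,0.035]]' | sed -n 2,4p
```

```text
position: [620.4, -75.1, 32.4]
ee_rot: [1.0, 0.03, 0.0, 0.0]
contact_force: [-0.5, 0.1, 0.2]
position: [620.4, -75.1, 32.3]
ee_rot: [1.0, 0.03, 0.0, 0.0]
contact_force: [-2.0, 0.2, 5.1]
```

It's touching. Releasing, lifting clear and backing away, then checking the whole scene.

```bash
python3 -m pendant '[[0,0,0,0,0,0,0.045],[0,0,0,0,0,0,0.05],[0,0,0,0,0,0,0.056],[0,0,0,0,0,0,0.056],[0,0,0,0,0,0,0.056]]'
python3 -m pendant '[[0,0,-0.01,0,0,0,0.056],[0,0,-0.02,0,0,0,0.056],[0,0,-0.04,0,0,0,0.056],[0,0,-0.05,0,0,0,0.056],[0,0,-0.05,0,0,0,0.056],[0,0,-0.03,0,0,0,0.056],[0,0,0,0,0,0,0.056]]'
python3 -c "
from h import *
save('wrist','w17')"
python3 -m pendant '[[-0.04,0,0,0,0,0,0.056],[-0.04,0,0,0,0,0,0.056],[-0.04,0,0,0,0,0,0.056],[-0.04,0,0,0,0,0,0.056],[-0.04,0,0,0,0,0,0.056],[0,0,0,0,0,0,0.056],[0,0,0,0,0,0,0.056],[0,0,0,0,0,0,0.056]]'
python3 -c "
from h import *
a=save('top','t17')['image']; b=load('w17')['image']
cv2.imwrite('pics/c17.png',np.hstack([cv2.resize(b[:330],(400,300)),cv2.resize(a[115:355,70:470],(400,300))])[:,:,::-1])"
```

```text
clock: 30.05
position: [620.2, -75.1, 31.1]
ee_rot: [1.0, 0.03, -0.0, 0.0]
contact_force: [-0.6, -0.3, 0.4]
gripper_width: 55.7
grasp_force: 0.0
clock: 30.75
position: [622.8, -75.2, 238.7]
ee_rot: [1.0, 0.03, 0.007, 0.0]
contact_force: [0.1, -0.4, -0.0]
gripper_width: 55.9
grasp_force: 0.0
clock: 31.6
position: [421.2, -86.9, 231.1]
ee_rot: [1.0, 0.03, -0.0, 0.0]
contact_force: [0.3, 0.1, 0.8]
gripper_width: 56.1
grasp_force: 0.0
```

View pics/c17.png

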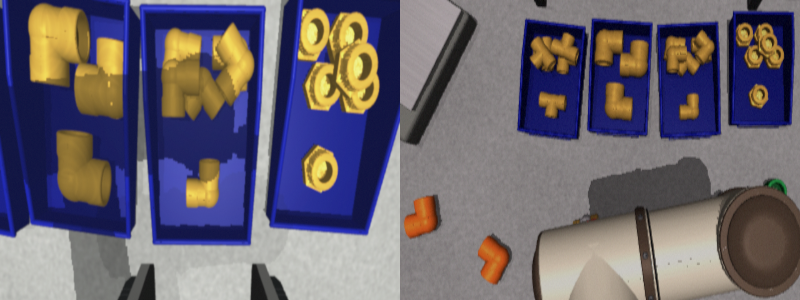

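All four fittings lie flat in the right bins, in front of the stock. In the right panel that's the tee at (551,103), the large elbow at (618,102), the small elbow at (690,106) and the bush at (759,97). The orange elbows haven't moved.

```bash
python3 -c "
from bench import arm
print(arm.job_done())"
```

```text
the job is handed in; nothing more can be done
None
```

The job is handed in at about 32 s: the final pictures show all four fittings set down flat in their own bins in front of the stock, and I never reached for the valve, green socket or orange elbows.

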